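# Set the guide screw over a pipe in the marking fixture

### The job

Slide the steel pipe along its two rails until its end rests against the end stop of the blue fixture, so that it lies home under the bridge. Then turn the thumbscrew on the bridge clockwise (seen from above) until it seats, back it off a quarter turn so that the pipe can still be rolled by hand for marking, and finish while still gripping the thumbscrew steadily in that position. Leave the tape roll, the marker and the loose nut where they are.

Things in the scene. Friction and masses are not known exactly. Their poses are not given: they have to be found in the camera images.
- fixture: Blue-painted steel fixture fixed to the bench, base 190 x 80 x 14 mm. Origin: centre of the base's underside, on the bench top; z up; x runs along its length, from the end stop (-x end, nearer the robot) to the open end (+x). Two 8 mm round rails at y = -11 and +11 mm, 37 mm above the bench, carry the pipe; their supports are 26 mm wide, so both sides of the pipe are free
- bridge_top (a point): Middle of the top of the blue bridge bar that spans the pipe: fixture x = -45 mm, y = 0, 100 mm above the bench. The bar measures 26 mm (along x) by 82 mm by 14 mm, its bush and bolt heads stand up 4 mm, and it stands on two 13 mm round posts at y = -32 and +32 mm
- stop_face (a point): Middle of the face of the end stop against which the pipe's end must rest: fixture x = -80 mm, 55 mm above the bench. The stop is a steel plate 46 mm wide whose top is 72 mm above the bench
- pipe_grip (a point): Point on the axis of the loose steel pipe (150 mm long, 34 mm outside diameter, 0.25 to 0.5 kg), 25 mm from its outer end: a good place to grip it from above, fingers closing across it, 55 mm above the bench. x axis along the pipe, away from the stop. The pipe slides on the rails and starts 25 to 45 mm short of the stop; when home this point is 125 mm from the stop face
- pipe_stop_end (a point): Centre of the end of the pipe that must come to rest against the stop face (on the pipe's axis)
- thumbscrew_grip (a point): Middle of the thumbscrew's black wing bar (44 long x 10 thick x 20 mm high), on the screw's upright axis above the middle of the bridge, 132 mm above the bench when seated; x axis along the bar, y across its 10 mm. White dot on the bar's +x end. Below the bar is only a slim stem with a 17 mm collar; the bridge's top lies 32 mm below this point
- thumbscrew (a joint): Angle of the thumbscrew in rad: 0 = fully seated on a hard stop (bar along the fixture's x, white dot towards fixture +x); grows as it is turned out, counter-clockwise seen from above, up to 3.4; pi/2 = backed off a quarter turn (bar square across the fixture). It rises 4 mm a turn, turns against about 0.05 N m of friction and stays where it is left. It starts 1.8 to 2.4 rad out
- tape: Bystander: roll of tan masking tape, 68 mm diameter, 24 mm high, on the bench beside the fixture; origin at the centre of its underside
- marker: Bystander: red marker pen, 128 mm long, 17 mm thick, lying on the bench on the other side of the fixture; origin under its middle
- loose_nut: Bystander: steel hexagon nut, 30 mm wide, 16 mm high, on the bench in front of the end stop; origin at the centre of its underside

How it is judged:
On the way, in this order (a step that is already met when the one before it is completed fails the run):
1. the pipe is home against the end stop (within 4 mm) on its rails (distance between pipe_stop_end and stop_face below 0.004 m), for 0.2 s.
2. the thumbscrew is seated (within 0.1 rad of its stop) (value of joint thumbscrew below 0.1 rad), for 0.2 s.
At the end, for the whole second after the job is handed in: The pipe lies along the rails, its end within 5 mm of the stop face's middle; the thumbscrew, once seated, is a quarter turn out (1.57 rad, within 0.22) and still (under 0.15 rad/s); the fingers grip its bar with over 2 N, grasp point within 3 cm of the bar's middle (value of joint thumbscrew between 1.35 and 1.79 rad and velocity of joint thumbscrew between -0.15 and 0.15 rad/s and contact force between the fingers and thumbscrew above 2 N and distance between the grasp point and thumbscrew_grip below 0.03 m and distance between pipe_stop_end and stop_face below 0.005 m and angle between the x axis of pipe_grip and the x axis of fixture, either way round below 0.05 rad); the arm keeps its last pose, push and grip.
It fails at once if the tape roll, the marker or the nut is shifted by more than 2 cm (distance of any of tape, marker, loose_nut from where it was at the start of the episode above 0.02 m).
It also fails if it takes over 61 s, if anything falls off the work surface, if the arm or the gripper's body presses on something with over 40 N, if the wrist force passes 120 N, or if a joint passes its speed limit or range.

### The arm

A 6-joint arm with a two-finger parallel gripper is mounted at the origin on the work surface; the furniture and walls round the work are solid. World frame = base frame: x ahead of the robot, y to its left, z up, the work surface at z = 0. Lengths are in m, angles in rad, forces in N, time in s.
With the tool pointing down it reaches from about 0.375 to 0.925 m from the base axis. Payload 5.7 kg.
Tool frame: the origin (TCP) lies on the centre line of the jaws, within the pads' length; the fingertips stand 11 mm ahead of it and the grasp point (between the pads) lies 8 mm behind it (r.tip_reach is the distance from the TCP to the fingertips, in m); y points along the fingers, z is the direction in which the jaws open and shut, and the axes are right-handed (so a half turn about y gives the same grasp; the last joint's range is limited). The gripper opens to 88 mm and grips with 3 to 60 N. Pads are 20 mm wide; open, the fingers measure 115 mm over their backs; the gripper's body (75 mm by 178 mm) begins 61 mm behind the grasp point.
Start: joints at [1.235, 0.359, 1.51, -0, 1.272, -0.115], TCP at [0.131, 0.585, 0.234] pointing down, gripper open.
Joint ranges: [-2.97, 2.97], [-1.01, 2.36], [0.21, 2.38], [-0.96, 4.11], [0.2, 2.71], [-2.98, 2.98]. Speed limits (rad/s): [2.39, 2.39, 3.14, 3.14, 3.14, 3.14].

### API

Orientations are given as a 3x3 rotation matrix whose columns are the frame's x, y, z axes.
In Python, from station import r gives the robot as it stands. The module is installed in compiled form; this text tells all that it offers.
- The arm moves only by the tool drive_tool, never from a script. Its argument "motion" is one flat list of numbers, 7 for each row, row after row: the turn, a rotation vector about the tool's x, y, z in rad, then the shift along the tool's x, y, z in cm, then the finger opening in cm, from 0 to 8.78. A call has 1 to 10 rows; each row shifts and turns the pose as measured when the row begins, along the tool's axes as they then stand; what a row does not reach is not made up. A row lasts 1/8 s, in which the tool goes at most 62.5 mm and 10.7 degrees, less where a joint would pass 70% of its speed; a pose out of reach is approached as far as the arm can. A call is refused whole if a number of a shift passes 6.25 or a number of a turn 0.188, either way. A call with a gripper value outside its range is refused whole. The fingers move at their own pace and stop on an object; "grip_force" is the grip in N (left out, the last holds). Time passes only in rows, so rows that do not move let the fingers close. It gives the time, the measured TCP pose, the force and the opening at its end, in the units of the state.
- r.get_state(): the state, without advancing time (a new reading comes with each control period).
- r.read_camera(name): name is "scene" or "side" or "wrist"; returns a dict with "frame" (384x512x3 uint8, red, green, blue), "K" (3x3 intrinsics, pixels), "camera_from_world" (4x4, takes a point from world to camera coordinates). Camera axes: x right, y down, z forward; pixel columns grow to the right and rows downward; lengths in m; the calibration is good to about 2 mm. A picture is of the moment at which its call begins. There is no depth.
- r.close_job(): hands the job in, once; it reports no verdict.
The state is a dict: "time_s": time; "qpos": joint angles; "joint_vel": joint speeds; "joint_efforts": joint torques, N m; "tcp_pos": TCP position; "tool_rot": TCP orientation; "ft_force": force on the tool from outside, world axes, zero at the start; "ft_torque": the same for the moment, N m; "finger_gap": finger opening in m.
Only numpy, scipy, OpenCV 4.12 (cv2) and the standard library are available. Lean on these libraries where they do the work, as an engineer would, in place of code of your own. Each camera call takes 0.05 s, during which the arm holds its last target.

## Working session

There is one attempt and no reset: what is moved stays moved. The work goes in short steps, Python scripts to look and compute and a tool call to move; the robot and the scene stay as the last step left them, time stands still between calls to the robot, and variables do not carry over. Pictures are saved under pics/ and viewed, and the job is handed in when it is done.

Besides the shell and the picture viewer there is one more tool, called after "Emit:" in YAML: its name, and indented under it one key for each argument. drive_tool: Moves the arm, as the interface text tells. Its arguments: {"type":"object","properties":{"motion":{"type":"array","items":{"type":"number"}},"grip_force":{"type":"number"}},"required":["motion"]}

```bash
mkdir -p pics; cat > h.py <<'E'
import numpy as np, cv2
from station import r
np.set_printoptions(precision=4,suppress=True)
def snap(n,f):
    c=r.read_camera(n); cv2.imwrite('pics/'+f,cv2.cvtColor(c['frame'],cv2.COLOR_RGB2BGR)); np.savez('pics/'+f[:-4]+'.npz',**c); return c
def plane(c,uv,z):
    T=np.array(c['camera_from_world']);R=T[:3,:3];o=-R.T@T[:3,3]
    d=R.T@np.linalg.inv(c['K'])@np.array([uv[0],uv[1],1.]);return o+d*(z-o[2])/d[2]
def proj(c,p):
    q=np.array(c['camera_from_world'])@np.append(p,1);q=np.array(c['K'])@q[:3];return q[:2]/q[2]
E
python3 - <<'E'
from h import *
s=r.get_state();print(s)
for n in ['scene','side','wrist']:
    c=snap(n,n+'0.png')
    T=c['camera_from_world'];print(n,-T[:3,:3].T@T[:3,3],T[2,:3])
E
```

```text
{'time_s': 0.0, 'qpos': array([ 1.2349,  0.3595,  1.5114,  0.    ,  1.2725, -0.1151]), 'joint_vel': array([ 0.0006,  0.0006, -0.0006, -0.0004, -0.0002,  0.0006]), 'joint_efforts': array([  0.0016, -51.5399, -27.0719,   0.0676,   0.0355,  -0.0002]), 'tcp_pos': array([0.1312, 0.5848, 0.2328]), 'tool_rot': array([[ 0.9757, -0.0006,  0.219 ],
       [-0.219 , -0.0017,  0.9757],
       [-0.0002, -1.    , -0.0018]]), 'ft_force': array([ 1.2271, -0.2479, -0.6485]), 'ft_torque': array([-0.0299,  0.0121,  0.0022]), 'finger_gap': 0.08813158470857393}
scene [-0.1094 -0.3897  0.6939] [ 0.6308  0.4605 -0.6245]
side [ 0.5357 -0.5938  0.6586] [-0.0609  0.752  -0.6563]
wrist [0.0695 0.5998 0.3825] [ 0.2335 -0.0546 -0.9708]
```

View pics/scene0.png

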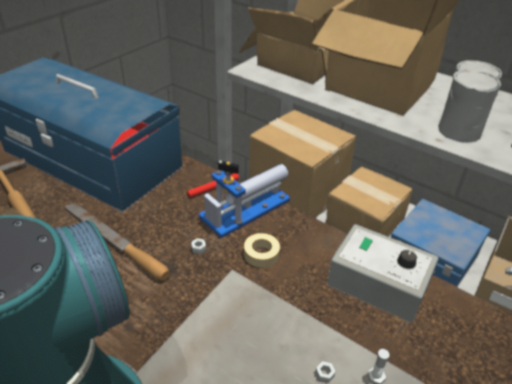

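View pics/side0.png

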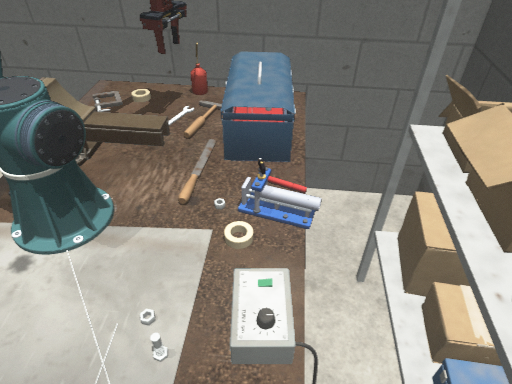

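View pics/wrist0.png

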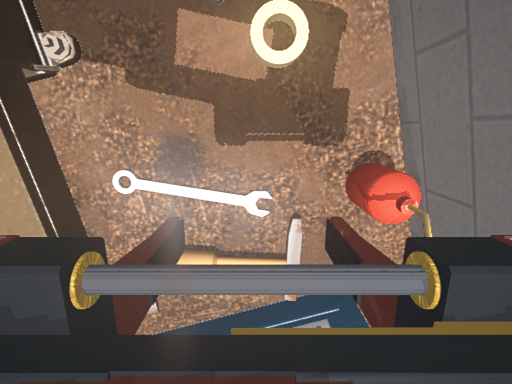

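The scene view has the fixture at about (245,200), the side view at about (280,200). The tape, nut and marker lie around it. I'll zoom in on both.

```bash
python3 - <<'E'
from h import *
for n,(x0,y0,w,h) in {'scene':(180,150,120,90),'side':(205,140,130,110)}.items():
    im=cv2.imread(f'pics/{n}0.png')[y0:y0+h,x0:x0+w]
    cv2.imwrite(f'pics/{n}0z.png',cv2.resize(im,None,fx=6 if n=='scene' else 5,fy=6 if n=='scene' else 5,interpolation=cv2.INTER_CUBIC))
c=dict(np.load('pics/side0.npz'));d=dict(np.load('pics/scene0.npz'))
print(plane(c,(239,210),0),plane(c,(310,226),0),plane(c,(239,235),0.012),plane(c,(219.5,203),0.01))
print(plane(d,(203,217),0),plane(d,(262,250),0.012),plane(d,(198,246),.01))
E
```

```text
[0.4298 0.0785 0.    ] [0.6131 0.0418 0.    ] [ 0.4434 -0.0182  0.012 ] [0.3773 0.0884 0.01  ]
[0.4528 0.1428 0.    ] [ 0.4424 -0.0186  0.012 ] [0.3754 0.0868 0.01  ]
```

View pics/scene0z.png

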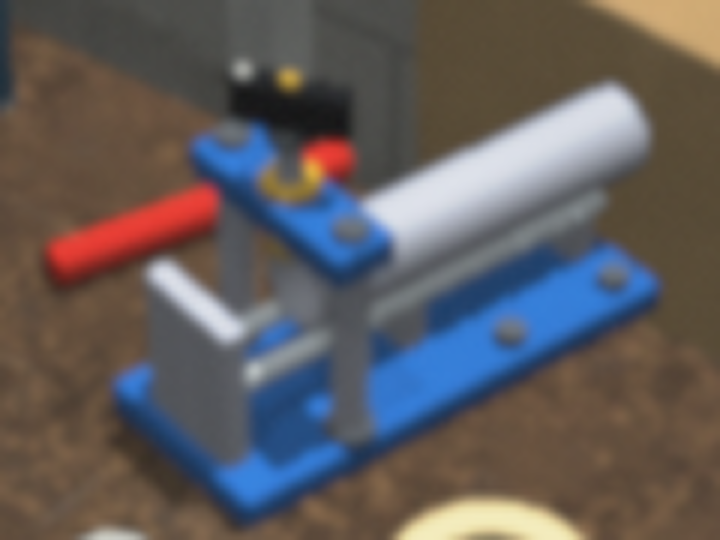

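View pics/side0z.png

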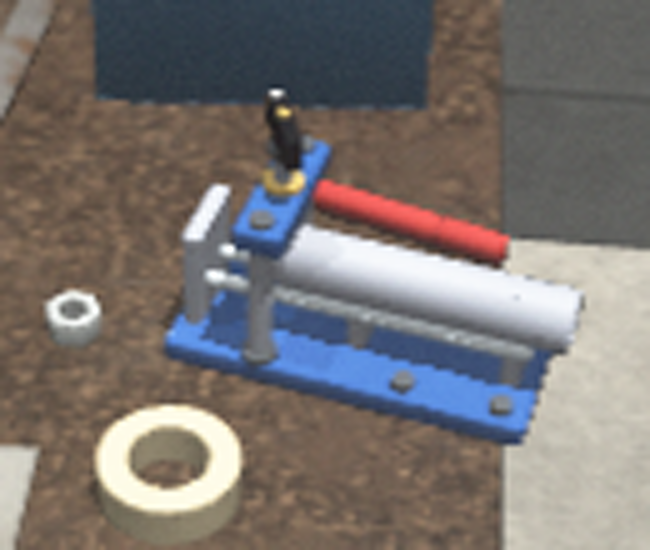

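```bash
python3 - <<'E'
from h import *
c=dict(np.load('pics/side0.npz'));d=dict(np.load('pics/scene0.npz'))
S=lambda x,y:(205+x/5-.4,140+y/5-.4)
D=lambda x,y:(180+x/6-.4,150+y/6-.4)
a=plane(c,S(167,345),.014);b=plane(c,S(522,435),.014);print(a,b,np.linalg.norm(a-b),np.arctan2(*(b-a)[1::-1]))
p=plane(d,D(248,500),.014);q=plane(d,D(118,388),.014);w=plane(d,D(660,283),.014);print(p,q,w,np.linalg.norm(p-q),np.linalg.norm(p-w),np.arctan2(*(w-p)[1::-1]),np.arctan2(*(p-q)[1::-1]))
# dot & screw top from both views
def tri(u,v):
    A=[];B=[]
    for cam,x in((c,u),(d,v)):
        P=cam['K']@cam['camera_from_world'][:3]
        for i in range(2):
            A.append(x[i]*P[2]-P[i])
    A=np.array(A);return np.linalg.lstsq(A[:,:3],-A[:,3],rcond=None)[0]
print('dot',tri(S(278,95),D(242,70)),'mid',tri(S(285,113),D(290,78)),'bush',tri(S(285,185),D(290,185)))
print('stop top near corner',tri(S(190,238),D(235,333)),'far',tri(S(220,187),D(158,268)))
print('bolt',tri(S(262,218),D(352,228)),tri(S(310,145),D(233,132)))
for z in(.102,.104): print(plane(c,S(262,218),z),plane(d,D(352,228),z),plane(c,S(310,145),z),plane(d,D(233,132),z))
E
```

```text
[0.4288 0.069  0.014 ] [0.609 0.026 0.014] 0.18526415561954332 -0.23381522048025413
[0.428  0.0726 0.014 ] [0.443  0.1438 0.014 ] [0.6087 0.0278 0.014 ] 0.0727535205794103 0.18615281762844074 -0.2427915706476419 -1.7785669960810584
dot [0.4789 0.1148 0.1424] mid [0.4837 0.0987 0.1438] bush [0.4846 0.0998 0.0993]
stop top near corner [0.4392 0.0861 0.0724] far [0.4491 0.128  0.0721]
bolt [0.4762 0.0673 0.1031] [0.4943 0.1325 0.1001]
[0.4762 0.0702 0.102 ] [0.4767 0.0675 0.102 ] [0.4944 0.1298 0.102 ] [0.4925 0.131  0.102 ]
[0.4764 0.0678 0.104 ] [0.4748 0.066  0.104 ] [0.4946 0.1272 0.104 ] [0.4905 0.1293 0.104 ]
```

Emit:
drive_tool:
  motion: [0,0,0,0,-6,0,8.7,0,0,0,0,-6,0,8.7,0,0,0,4.4,0,-3.05,8.7,0,0,0,4.4,0,-3.05,8.7,0,0,0,4.4,0,-3.05,8.7,0,0,0,4.4,0,-3.05,8.7,0,0,0,4.4,0,-3.05,8.7,0,0,0,4.4,0,-3.05,8.7,0,0,0,4.4,0,-3.05,8.7,0,0,0,4.4,0,-3.05,8.7]
  grip_force: 20

```text
time_s: 1.4
tcp_pos: [0.4274, 0.2629, 0.3553]
tool_rot: [[0.977, -0.001, 0.212], [-0.212, -0.004, 0.977], [0.0, -1.0, -0.004]]
ft_force: [0.3, 0.2, 0.2]
finger_gap: 0.0869
```

Emit:
drive_tool:
  motion: [0,0.026,0,4.3,0,-3,8.7,0,0,0,4.3,0,-3,8.7,0,0,0,4.3,0,-3,8.7,0,0,0,4.3,0,-3,8.7,0,0,0,3.0,0,-2.5,8.7,0,0,0,0,4,0,8.7]

```text
time_s: 2.15
tcp_pos: [0.5985, 0.064, 0.3164]
tool_rot: [[0.97, 0.005, 0.243], [-0.243, -0.004, 0.97], [0.006, -1.0, -0.003]]
ft_force: [0.1, 0.1, -1.0]
finger_gap: 0.0871
```

```bash
python3 - <<'E'
from h import *
s=r.get_state();print(s['time_s'],s['tcp_pos'],s['tool_rot'])
for n in ['scene','side','wrist']: c=snap(n,n+'1.png')
for n,(x0,y0,w,h) in {'scene':(180,150,120,90),'side':(205,140,130,110)}.items():
    im=cv2.imread(f'pics/{n}1.png')[y0:y0+h,x0:x0+w]
    cv2.imwrite(f'pics/{n}1z.png',cv2.resize(im,None,fx=3,fy=3))
E
```

```text
2.15 [0.5985 0.064  0.3164] [[ 0.9701  0.0048  0.2427]
 [-0.2426 -0.0041  0.9701]
 [ 0.0056 -1.     -0.0028]]
```

View pics/wrist1.png

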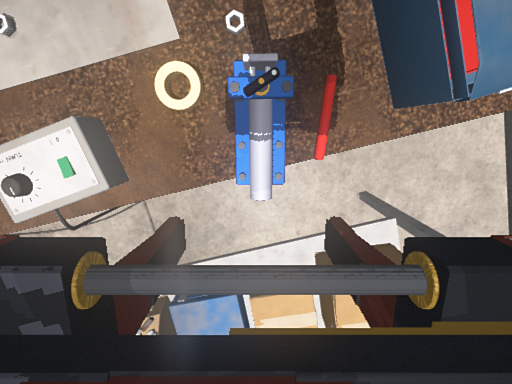

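View pics/side1.png

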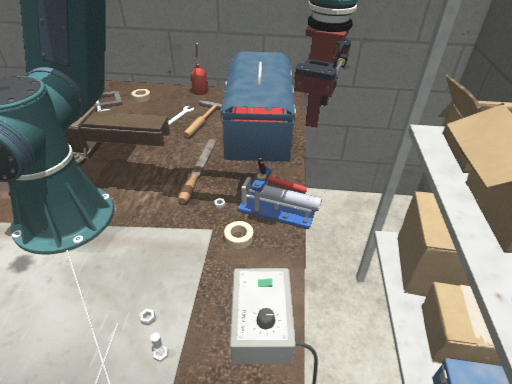

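```bash
python3 - <<'E'
from h import *
im=cv2.imread('pics/wrist1.png')
cv2.imwrite('pics/w1z.png',cv2.resize(im[30:220,200:350],None,fx=4,fy=4,interpolation=cv2.INTER_CUBIC)[:600])
c=dict(np.load('pics/wrist1.npz'))
print(plane(c,(264,87),.104),'end',plane(c,(261,198),.055))
for u in ((238,184),(286,184)):print(plane(c,u,.014))
for v in (115,190): 
    print(im[v,235:290].mean(1).astype(int))
E
```

```text
[0.4871 0.1031 0.104 ] end [0.6326 0.0649 0.055 ]
[0.6108 0.0321 0.014 ]
[0.6296 0.1084 0.014 ]
[ 86  96  96  95  96  94  93  94  96  94  95  96  94  94  96 107 114 117
 124 126 129 137 140 143 145 147 146 144 141 140 137 137 133 133 129 121
 112  97  93  92  94  92  94  95  93  94  95  94  94  89  71  62  57  51
  51]
[202 212 212 209 208 211 209 204 206 208 205 203 207 206 203 164 182 200
 212 217 224 231 235 241 245 248 248 245 246 245 240 233 225 215 198 169
 136 202 213 211 207 205 204 205 204 205 207 208 203 205 206 206 203 204
 203]
```

View pics/w1z.png

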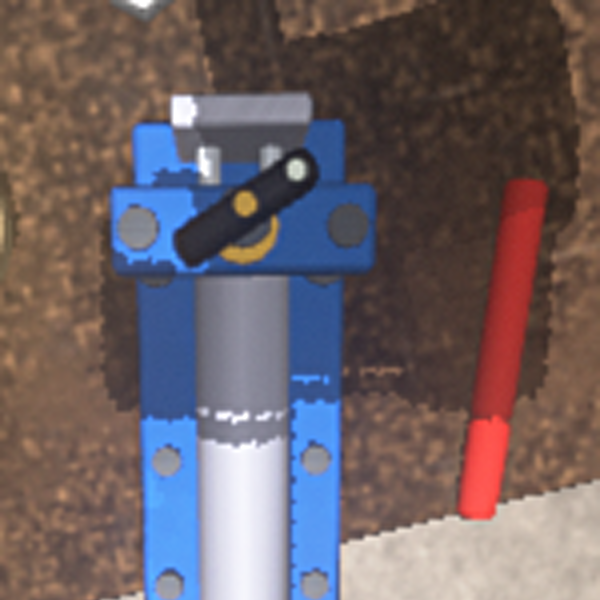

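Emit:
drive_tool:
  motion: [0,0,0,0.5,5.3,0.8,8.7,0,0,0.005,0,5.3,0,8.7,0,0,0,0,5.3,0,8.7,0,0,0,0,4.5,0,8.7,0,0,0,0,0,0,8.7]

```text
time_s: 2.92
tcp_pos: [0.6041, 0.0766, 0.1131]
tool_rot: [[0.972, 0.001, 0.235], [-0.235, -0.001, 0.972], [0.001, -1.0, -0.001]]
ft_force: [-0.3, 0.9, 0.1]
finger_gap: 0.0873
```

```bash
python3 - <<'E'
from h import *
s=r.get_state();print(s['time_s'],s['tcp_pos'],s['tool_rot'],s['qpos'])
for n in ['scene','side','wrist']: c=snap(n,n+'2.png')
im=cv2.imread('pics/side2.png')[90:240,200:360]
cv2.imwrite('pics/side2z.png',cv2.resize(im,None,fx=4,fy=4,interpolation=cv2.INTER_CUBIC))
E
```

```text
2.925 [0.6041 0.0766 0.1131] [[ 0.9719  0.001   0.2353]
 [-0.2353 -0.0012  0.9719]
 [ 0.0013 -1.     -0.0009]] [ 0.0135  0.4973  1.6166 -0.0014  1.0267 -1.319 ]
```

View pics/wrist2.png

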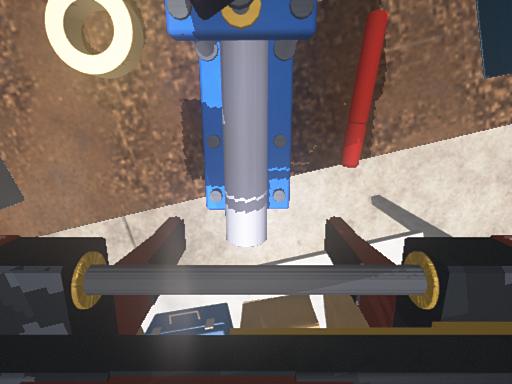

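View pics/side2z.png

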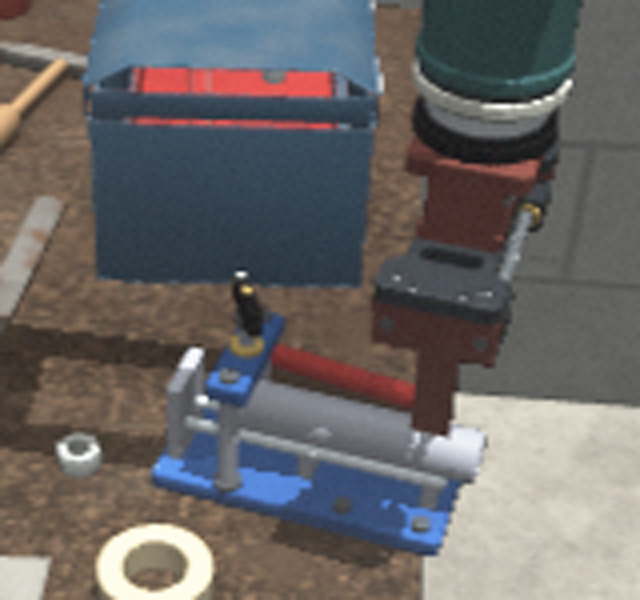

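Emit:
drive_tool:
  motion: [0,0,0,0.2,3.2,-0.5,8.7,0,0,0,0,3.2,0,8.7,0,0,0,0,0,0,8.7,0,0,0,0,0,0,3.2,0,0,0,0,0,0,3.2,0,0,0,0,0,0,3.2,0,0,0,0,0,0,3.2,0,0,0,0,0,0,3.2]
  grip_force: 25

```text
time_s: 4.08
tcp_pos: [0.622, 0.071, 0.0691]
tool_rot: [[0.972, 0.037, 0.234], [-0.234, -0.002, 0.972], [0.037, -0.999, 0.006]]
ft_force: [-1.9, -9.3, 5.6]
finger_gap: 0.0403
```

```bash
python3 - <<'E'
from h import *
s=r.get_state();print(s['time_s'],s['tcp_pos'],s['tool_rot'],s['ft_force'])
for n in ['side','wrist']: c=snap(n,n+'3.png')
im=cv2.imread('pics/side3.png')[90:240,200:360]
cv2.imwrite('pics/side3z.png',cv2.resize(im,None,fx=4,fy=4,interpolation=cv2.INTER_CUBIC))
E
```

```text
4.075 [0.622  0.071  0.0691] [[ 0.9716  0.0372  0.2336]
 [-0.2337 -0.0024  0.9723]
 [ 0.0367 -0.9993  0.0064]] [-1.8705 -9.2985  5.6478]
```

View pics/wrist3.png

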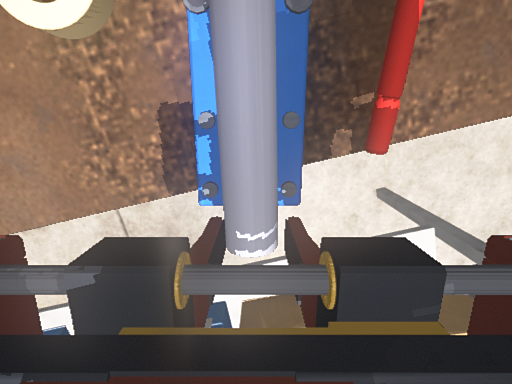

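View pics/side3z.png

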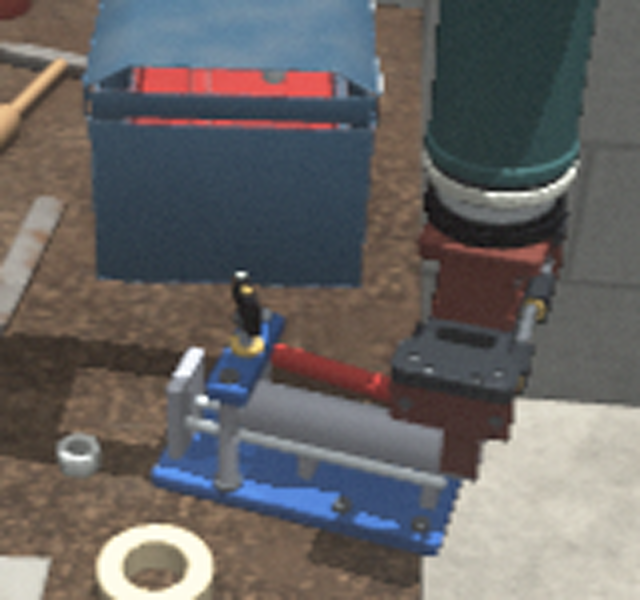

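Emit:
drive_tool:
  motion: [0,0,0,0,0,0,6.0]

```text
time_s: 4.3
tcp_pos: [0.6226, 0.0685, 0.0699]
tool_rot: [[0.972, 0.038, 0.233], [-0.232, -0.006, 0.973], [0.039, -0.999, 0.003]]
ft_force: [-0.3, 1.0, -0.4]
finger_gap: 0.0405
```

Emit:
drive_tool:
  motion: [0,0,0,0,0,0,6.0]

```text
time_s: 4.42
tcp_pos: [0.6225, 0.0686, 0.0698]
tool_rot: [[0.972, 0.038, 0.233], [-0.233, -0.006, 0.972], [0.038, -0.999, 0.003]]
ft_force: [0.4, 0.3, 0.8]
finger_gap: 0.0501
```

```bash
python3 - <<'E'
from h import *
s=r.get_state();print(s)
E
```

```text
{'time_s': 4.425, 'qpos': array([ 0.003 ,  0.5575,  1.6401, -0.0075,  0.9061, -1.3282]), 'joint_vel': array([ 0.0007,  0.0003,  0.0025,  0.0001,  0.0013, -0.0007]), 'joint_efforts': array([ -0.2053, -57.4361, -20.5528,  -0.0922,  -0.16  ,  -0.0022]), 'tcp_pos': array([0.6225, 0.0686, 0.0698]), 'tool_rot': array([[ 0.9718,  0.0379,  0.2329],
       [-0.2328, -0.0058,  0.9725],
       [ 0.0382, -0.9993,  0.0032]]), 'ft_force': array([0.4118, 0.3276, 0.7629]), 'ft_torque': array([ 0.0661,  0.0041, -0.0395]), 'finger_gap': 0.050067456405890456}
```

Emit:
drive_tool:
  motion: [0,0,0.038,-1.6,0,0.3,7.5,0,0,0,0,0,0,7.5]

```text
time_s: 4.68
tcp_pos: [0.6059, 0.0763, 0.0686]
tool_rot: [[0.972, -0.003, 0.233], [-0.233, 0.004, 0.972], [-0.004, -1.0, 0.004]]
ft_force: [-0.1, -0.5, 0.5]
finger_gap: 0.0702
```

Emit:
drive_tool:
  motion: [0,0,0,0,0.6,0,7.5]

```text
time_s: 4.8
tcp_pos: [0.6063, 0.0766, 0.0627]
tool_rot: [[0.973, -0.002, 0.233], [-0.233, 0.005, 0.973], [-0.003, -1.0, 0.004]]
ft_force: [-0.2, 0.1, 0.1]
finger_gap: 0.0744
```

Emit:
drive_tool:
  motion: [0,0,0,0,0.6,0,7.5]

```text
time_s: 4.92
tcp_pos: [0.6061, 0.0767, 0.0562]
tool_rot: [[0.973, -0.002, 0.232], [-0.232, 0.005, 0.973], [-0.003, -1.0, 0.004]]
ft_force: [-0.1, 0.4, 0.4]
finger_gap: 0.0748
```

Emit:
drive_tool:
  motion: [0,0,0,0,0.6,-0.6,7.5,0,0,0,0,0,0,7.5]

```text
time_s: 5.18
tcp_pos: [0.604, 0.0704, 0.0487]
tool_rot: [[0.973, -0.004, 0.232], [-0.232, 0.004, 0.973], [-0.005, -1.0, 0.003]]
ft_force: [-0.1, 0.5, 0.2]
finger_gap: 0.0753
```

Emit:
drive_tool:
  motion: [0,0,0,0,0,0,5.0,0,0,0,0,0,0,4.2,0,0,0,0,0,0,4.2]

```text
time_s: 5.55
tcp_pos: [0.6043, 0.0702, 0.0489]
tool_rot: [[0.973, -0.003, 0.233], [-0.233, 0.005, 0.973], [-0.004, -1.0, 0.004]]
ft_force: [0.2, -0.0, 0.3]
finger_gap: 0.0484
```

```bash
python3 - <<'E'
from h import *
c=snap('wrist','wrist4.png')
E
```

```text
(no output)
```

View pics/wrist4.png

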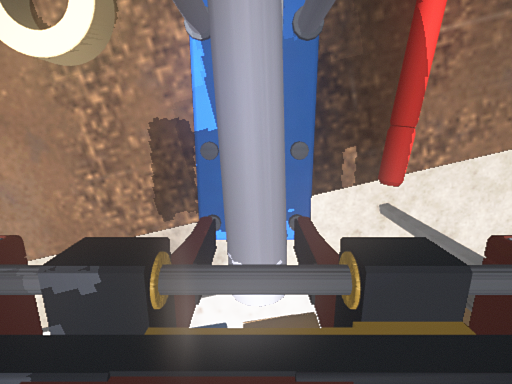

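Emit:
drive_tool:
  motion: [0,0,0,0,0,0,3.2,0,0,0,0,0,0,3.2]
  grip_force: 12

```text
time_s: 5.85
tcp_pos: [0.6044, 0.0703, 0.0491]
tool_rot: [[0.973, -0.003, 0.233], [-0.233, 0.004, 0.973], [-0.004, -1.0, 0.004]]
ft_force: [0.7, -0.5, -0.4]
finger_gap: 0.0333
```

Emit:
drive_tool:
  motion: [0,0,0,0,0,0,3.2,0,0,0,0,0,0,3.2]

```text
time_s: 6.1
tcp_pos: [0.6045, 0.0703, 0.049]
tool_rot: [[0.973, -0.003, 0.233], [-0.233, 0.004, 0.973], [-0.004, -1.0, 0.004]]
ft_force: [0.1, 0.2, 0.0]
finger_gap: 0.0336
```

Emit:
drive_tool:
  motion: [0,0,0,-0.8,0,0,3.2,0,0,0,-0.8,0,0,3.2,0,0,0,-0.4,0,0,3.2]
  grip_force: 20

```text
time_s: 6.48
tcp_pos: [0.5854, 0.0751, 0.0496]
tool_rot: [[0.972, 0.0, 0.233], [-0.233, 0.004, 0.972], [-0.001, -1.0, 0.004]]
ft_force: [1.0, 0.0, -1.4]
finger_gap: 0.0336
```

Emit:
drive_tool:
  motion: [0,0,0,-0.3,0,0,3.2]

```text
time_s: 6.6
tcp_pos: [0.582, 0.076, 0.0496]
tool_rot: [[0.972, -0.0, 0.233], [-0.233, 0.004, 0.972], [-0.001, -1.0, 0.004]]
ft_force: [1.6, -0.3, -1.2]
finger_gap: 0.0332
```

Emit:
drive_tool:
  motion: [0,0,0,-0.3,0,0,3.2]

```text
time_s: 6.72
tcp_pos: [0.5788, 0.0768, 0.0496]
tool_rot: [[0.972, -0.0, 0.233], [-0.233, 0.004, 0.972], [-0.001, -1.0, 0.004]]
ft_force: [1.1, 0.4, -0.8]
finger_gap: 0.0335
```

Emit:
drive_tool:
  motion: [0,0,0,-0.2,0,0,3.2]

```text
time_s: 6.85
tcp_pos: [0.5767, 0.0773, 0.0497]
tool_rot: [[0.972, -0.0, 0.233], [-0.233, 0.005, 0.972], [-0.001, -1.0, 0.004]]
ft_force: [0.7, 0.0, -0.5]
finger_gap: 0.0331
```

Emit:
drive_tool:
  motion: [0,0,0,-0.2,0,0,3.2]

```text
time_s: 6.98
tcp_pos: [0.5747, 0.0778, 0.0497]
tool_rot: [[0.973, 0.0, 0.233], [-0.233, 0.004, 0.972], [-0.001, -1.0, 0.004]]
ft_force: [1.7, 0.1, -0.2]
finger_gap: 0.0333
```

Emit:
drive_tool:
  motion: [0,0,0,-0.2,0,0,3.2]

```text
time_s: 7.1
tcp_pos: [0.5728, 0.0783, 0.0497]
tool_rot: [[0.972, 0.0, 0.233], [-0.233, 0.004, 0.972], [-0.001, -1.0, 0.004]]
ft_force: [1.0, -0.7, -1.1]
finger_gap: 0.0331
```

```bash
python3 - <<'E'
from h import *
for n in ['side','scene']: c=snap(n,n+'5.png')
im=cv2.imread('pics/side5.png')[130:230,220:340]
cv2.imwrite('pics/side5z.png',cv2.resize(im,None,fx=5,fy=5,interpolation=cv2.INTER_CUBIC))
im=cv2.imread('pics/scene5.png')[150:240,180:300]
cv2.imwrite('pics/scene5z.png',cv2.resize(im,None,fx=6,fy=6,interpolation=cv2.INTER_CUBIC))
E
```

```text
(no output)
```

View pics/side5z.png

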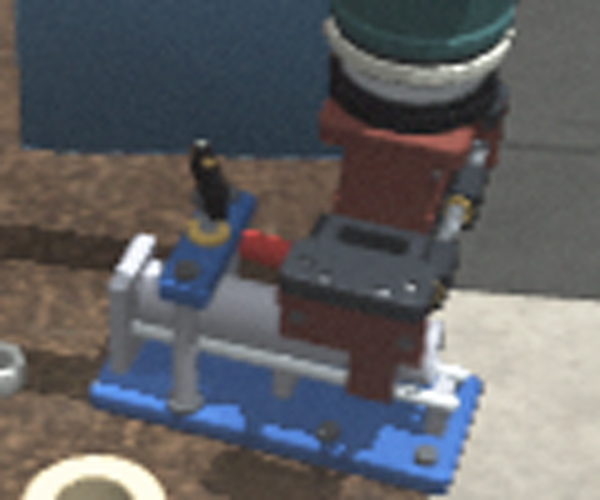

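View pics/scene5z.png

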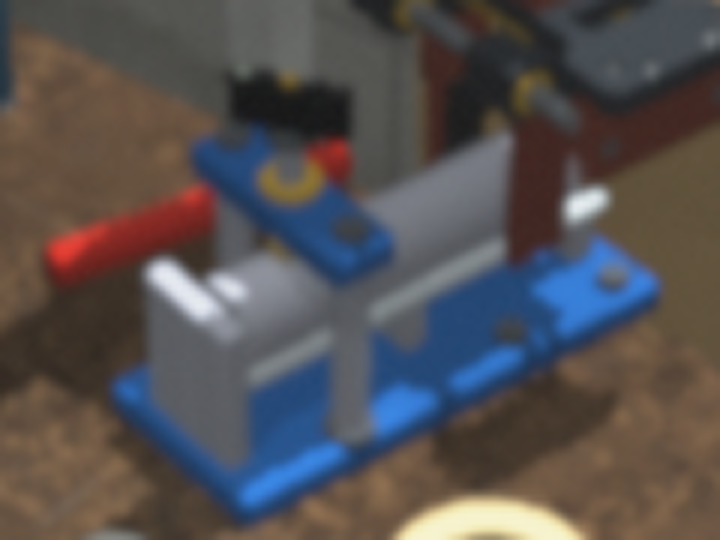

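Emit:
drive_tool:
  motion: [0,0,0,-0.2,0,0,3.2]

```text
time_s: 7.32
tcp_pos: [0.5707, 0.0788, 0.0497]
tool_rot: [[0.972, -0.0, 0.233], [-0.233, 0.005, 0.972], [-0.001, -1.0, 0.004]]
ft_force: [1.3, -0.1, 0.3]
finger_gap: 0.0333
```

Emit:
drive_tool:
  motion: [0,0,0,-0.2,0,0,3.2]

```text
time_s: 7.45
tcp_pos: [0.5687, 0.0792, 0.0496]
tool_rot: [[0.972, 0.0, 0.233], [-0.233, 0.004, 0.972], [-0.001, -1.0, 0.004]]
ft_force: [3.6, -0.9, -1.8]
finger_gap: 0.0331
```

Emit:
drive_tool:
  motion: [0,0,0,-0.2,0,0,3.2]

```text
time_s: 7.58
tcp_pos: [0.5688, 0.0794, 0.0501]
tool_rot: [[0.973, 0.004, 0.233], [-0.233, 0.004, 0.973], [0.003, -1.0, 0.005]]
ft_force: [7.5, -2.7, -1.3]
finger_gap: 0.0333
```

Emit:
drive_tool:
  motion: [0,0,0,-0.2,0,0,3.2,0,0,0,-0.1,0,0,3.2,0,0,0,0,0,0,6.5,0,0,0,0,0,0,6.5,0,0,0,0,0,0,6.5,0,0,0,0,0,0,6.5]

```text
time_s: 8.32
tcp_pos: [0.5651, 0.0801, 0.05]
tool_rot: [[0.973, 0.003, 0.232], [-0.232, 0.004, 0.973], [0.002, -1.0, 0.004]]
ft_force: [0.9, -0.1, -0.1]
finger_gap: 0.0646
```

```bash
python3 - <<'E'
from h import *
for n in ['side','scene','wrist']: c=snap(n,n+'6.png')
im=cv2.imread('pics/scene6.png')[150:240,180:300]
cv2.imwrite('pics/scene6z.png',cv2.resize(im,None,fx=6,fy=6,interpolation=cv2.INTER_CUBIC))
E
```

```text
(no output)
```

View pics/scene6z.png

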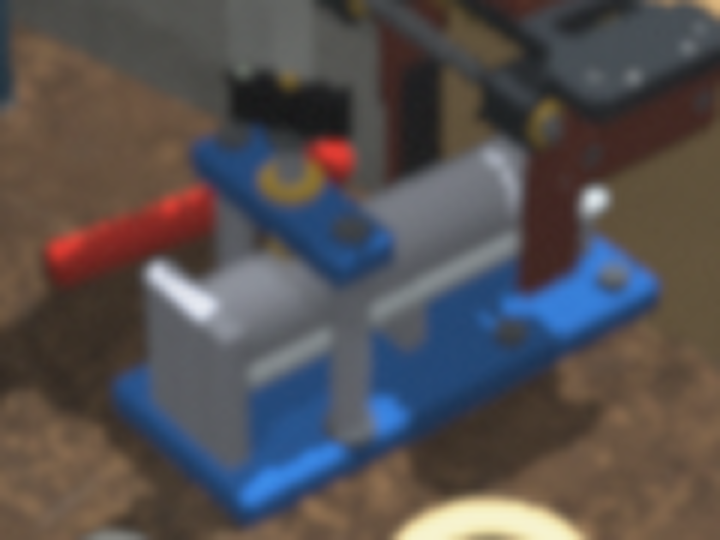

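View pics/wrist6.png

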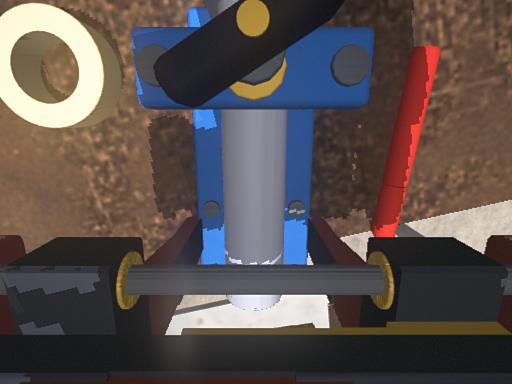

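Emit:
drive_tool:
  motion: [0,0,0,0,-5,0,6.5,0,0,0,0,-5,0,6.5,0,0,0,0,-5,0,6.5,0,0,0,0,-5,0,6.5,0,0,0,-4.2,0,0,6.5,0,0,0,-4.2,0,0,6.5,0,0.18,0,0,0,0,6.5,0,0.18,0,0,0,0,6.5,0,0.18,0,0,0,0,6.5,0,0.18,0,0,0,0,6.5]

```text
time_s: 9.72
tcp_pos: [0.4799, 0.0994, 0.2573]
tool_rot: [[0.56, 0.005, 0.829], [-0.829, 0.004, 0.56], [-0.001, -1.0, 0.007]]
ft_force: [0.0, 0.9, -0.8]
finger_gap: 0.0652
```

Emit:
drive_tool:
  motion: [0,0.18,0,0,0,0,6.5,0,0,0,0,0,0,6.5]

```text
time_s: 9.98
tcp_pos: [0.4795, 0.0994, 0.2574]
tool_rot: [[0.398, 0.005, 0.917], [-0.917, 0.004, 0.398], [-0.002, -1.0, 0.006]]
ft_force: [-0.6, 0.1, 0.3]
finger_gap: 0.0653
```

```bash
python3 - <<'E'
from h import *
s=r.get_state();print(s['qpos'],s['tcp_pos'],s['tool_rot'])
for n in ['side','scene','wrist']: c=snap(n,n+'7.png')
for n in ['side','scene']:
  im=cv2.imread(f'pics/{n}7.png')[130:230,180:330]
  cv2.imwrite(f'pics/{n}7z.png',cv2.resize(im,None,fx=5,fy=5,interpolation=cv2.INTER_CUBIC))
E
```

```text
[ 0.0602  0.1728  1.7124  0.0042  1.2512 -0.3505] [0.4795 0.0994 0.2574] [[ 0.3981  0.0049  0.9173]
 [-0.9173  0.0043  0.3981]
 [-0.002  -1.      0.0062]]
```

View pics/wrist7.png

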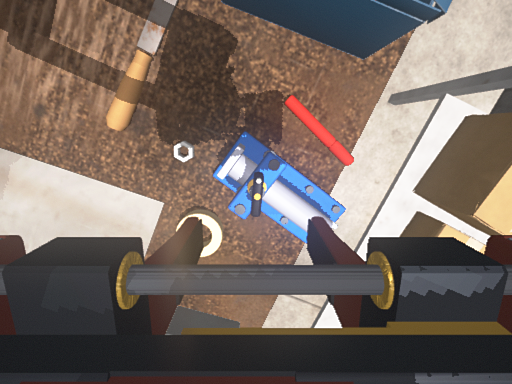

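View pics/side7z.png

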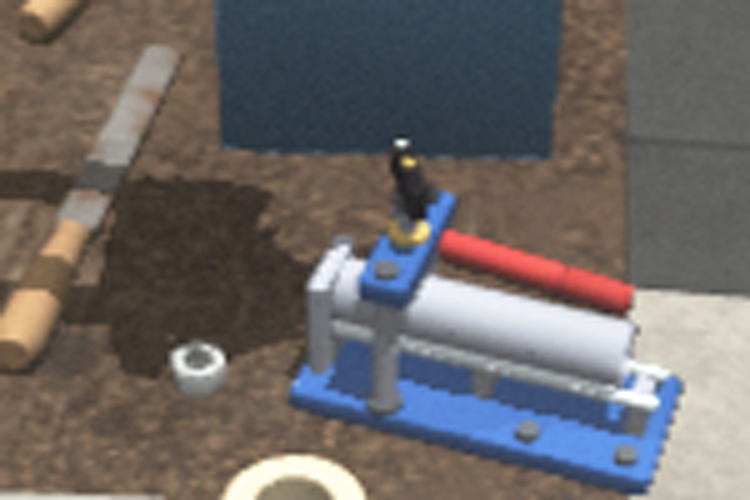

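View pics/scene7z.png

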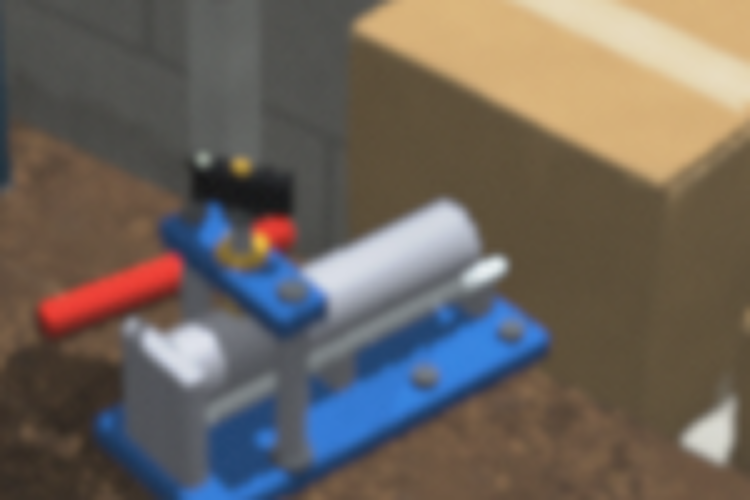

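```bash
python3 - <<'E'
from h import *
im=cv2.imread('pics/wrist7.png')[125:250,200:350]
cv2.imwrite('pics/w7z.png',cv2.resize(im,None,fx=5,fy=5,interpolation=cv2.INTER_CUBIC)[:600])
E
```

```text
(no output)
```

View pics/w7z.png

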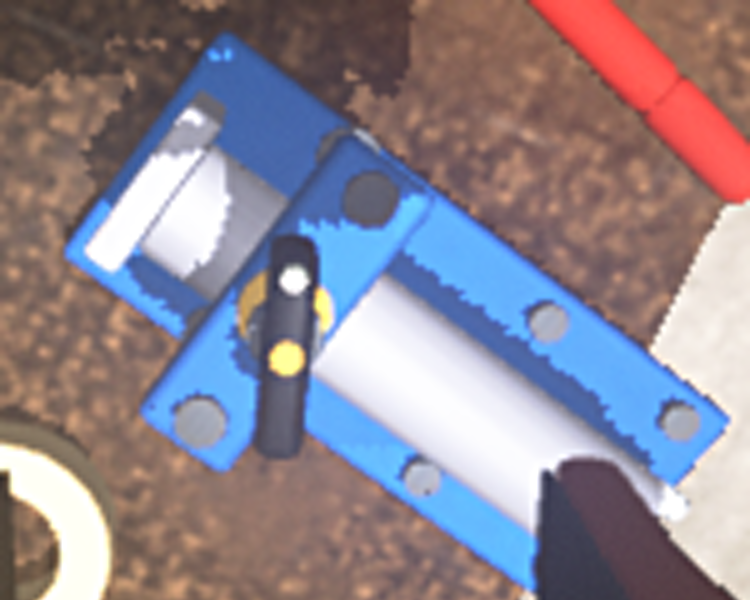

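```bash
python3 - <<'E'
from h import *
c=dict(np.load('pics/wrist7.npz'));s=r.get_state();R=s['tool_rot']
Z=lambda x,y:(200+x/5-.4,125+y/5-.4)
m=plane(c,Z(287,358),.1434);d=plane(c,Z(294,280),.1434);print(m,d,np.linalg.norm(d-m))
for a,b in((d,m),(plane(c,Z(295,237),.1434),plane(c,Z(280,455),.142))):
    v=R.T@(a-b);print(v,'angle to -x about tool y: ',np.arctan2(v[2],-v[0]), (a+b)/2)
print('offset tool axes cm',R.T@(m-s['tcp_pos'])*100)
b=[plane(c,Z(*p),.104) for p in((200,420),(371,198))];print('bolts',b,sum(b)/2)
v=b[1]-b[0];print('fix yaw',np.arctan2(-v[0],v[1]),'tool yaw',np.arctan2(R[1,0],R[0,0]))
E
```

```text
[0.4847 0.0995 0.1434] [0.4797 0.1142 0.1434] 0.01559496426850631
[-0.0155  0.      0.0013] angle to -x about tool y:  0.08426755838696204 [0.4822 0.1069 0.1434]
[-0.0443 -0.0013  0.0028] angle to -x about tool y:  0.06334236725650766 [0.4841 0.1011 0.1427]
offset tool axes cm [ 0.2198 11.3959  0.4026]
bolts [array([0.4769, 0.0694, 0.104 ]), array([0.4916, 0.131 , 0.104 ])] [0.4843 0.1002 0.104 ]
fix yaw -0.23324469800047584 tool yaw -1.1595216342755692
```

Emit:
drive_tool:
  motion: [-0.006,0.07,0,0.2,0,0.4,5.0,0,0,0,0,5,0,5.0,0,0,0,0,3,0,5.0,0,0,0,0,0,0,5.0]

```text
time_s: 10.62
tcp_pos: [0.4856, 0.0994, 0.1767]
tool_rot: [[0.342, 0.003, 0.94], [-0.94, 0.002, 0.342], [-0.001, -1.0, 0.003]]
ft_force: [0.0, 0.2, 0.3]
finger_gap: 0.0501
```

```bash
python3 - <<'E'
from h import *
s=r.get_state();print(s['qpos'],s['tcp_pos'],s['tool_rot'])
for n in ['wrist']: c=snap(n,n+'8.png')
print(proj(c,[.4846,.0998,.1434]))
E
```

```text
[ 0.0609  0.2727  1.8032  0.0023  1.063  -0.2892] [0.4856 0.0994 0.1767] [[ 0.3419  0.0025  0.9397]
 [-0.9397  0.0022  0.3419]
 [-0.0012 -1.      0.0031]]
[250.8369 220.9178]
```

View pics/wrist8.png

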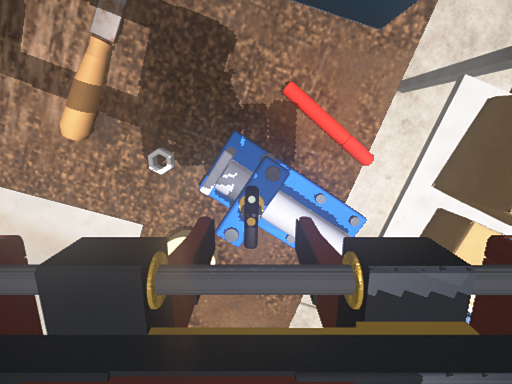

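Emit:
drive_tool:
  motion: [0,0,0,0,2.5,-0.15,4.0,0,0,0,0,2.4,0,4.0,0,0,0,0,0,0,4.0]
  grip_force: 15

```text
time_s: 11.05
tcp_pos: [0.4893, 0.0993, 0.1326]
tool_rot: [[0.345, 0.013, 0.939], [-0.939, 0.003, 0.345], [0.002, -1.0, 0.013]]
ft_force: [0.1, -0.1, 0.1]
finger_gap: 0.0398
```

```bash
python3 - <<'E'
from h import *
c=snap('wrist','wrist9.png');c=snap('scene','scene9.png')
im=cv2.imread('pics/scene9.png')[130:230,180:310]
cv2.imwrite('pics/scene9z.png',cv2.resize(im,None,fx=5,fy=5,interpolation=cv2.INTER_CUBIC))
E
```

```text
(no output)
```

View pics/wrist9.png

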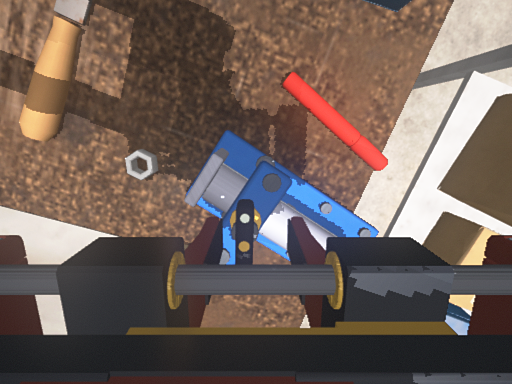

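View pics/scene9z.png

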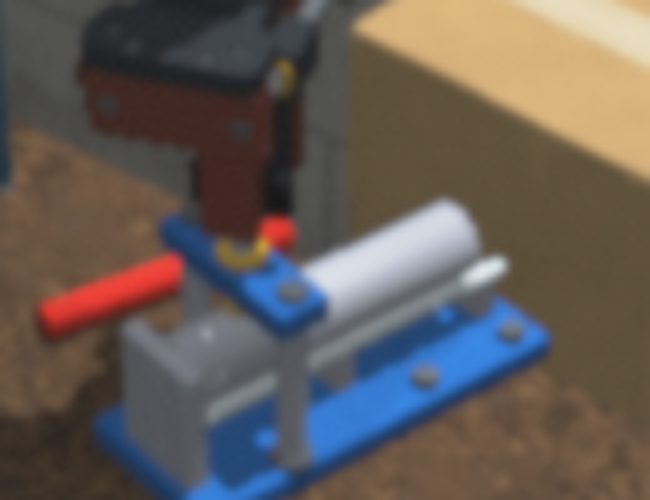

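Emit:
drive_tool:
  motion: [-0.013,0,0,0,0.5,-0.5,4.0,0,0,0,0,0,0,4.0]

```text
time_s: 11.4
tcp_pos: [0.4872, 0.0977, 0.1308]
tool_rot: [[0.345, 0.006, 0.939], [-0.939, -0.002, 0.345], [0.004, -1.0, 0.005]]
ft_force: [0.4, 0.4, 0.4]
finger_gap: 0.0398
```

```bash
python3 - <<'E'
from h import *
c=snap('wrist','wrist10.png')
im=c['frame'][150:290,160:340]
cv2.imwrite('pics/w10z.png',cv2.resize(im[:,:,::-1],None,fx=4,fy=4))
E
```

```text
(no output)
```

View pics/w10z.png

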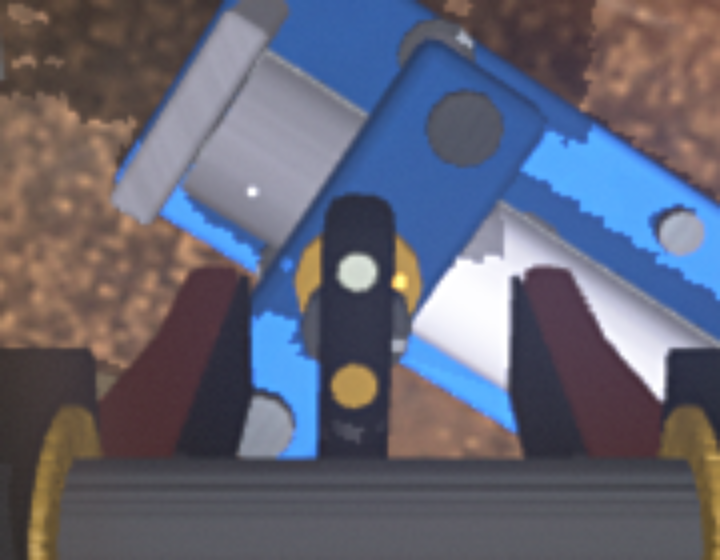

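Emit:
drive_tool:
  motion: [0,0,0,-0.3,0.4,-0.35,4.0,0,0,0,0,0,0,4.0]

```text
time_s: 11.7
tcp_pos: [0.4832, 0.0995, 0.1271]
tool_rot: [[0.345, 0.008, 0.939], [-0.939, -0.001, 0.345], [0.004, -1.0, 0.007]]
ft_force: [-0.9, 0.5, -0.2]
finger_gap: 0.0403
```

```bash
python3 - <<'E'
from h import *
c=snap('wrist','wrist11.png')
im=c['frame'][150:290,160:340]
cv2.imwrite('pics/w11z.png',cv2.resize(im[:,:,::-1],None,fx=4,fy=4))
print(r.get_state()['qpos'])
E
```

```text
[ 0.0644  0.3359  1.8641 -0.0024  0.9332 -0.2863]
```

View pics/w11z.png

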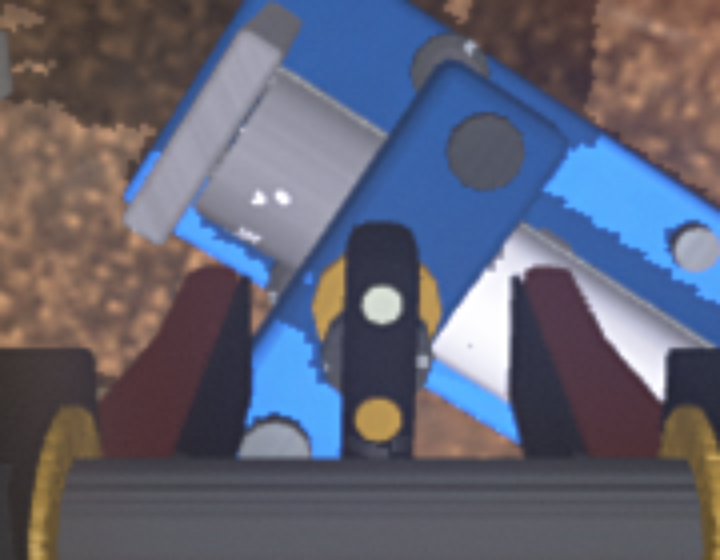

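Emit:
drive_tool:
  motion: [0,0,0,0,0,0,2.0,0,0,0,0,0,0,0.9,0,0,0,0,0,0,0.9,0,0,0,0,0,0,0.9]
  grip_force: 15

```text
time_s: 12.25
tcp_pos: [0.483, 0.0993, 0.1273]
tool_rot: [[0.345, 0.007, 0.939], [-0.939, -0.002, 0.345], [0.004, -1.0, 0.006]]
ft_force: [-0.8, 0.6, 1.0]
finger_gap: 0.0159
```

Emit:
drive_tool:
  motion: [0,0,0,0,0,0,0.8,0,0,0,0,0,0,0.8]
  grip_force: 20

```text
time_s: 12.5
tcp_pos: [0.483, 0.0993, 0.1273]
tool_rot: [[0.345, 0.007, 0.939], [-0.939, -0.002, 0.345], [0.004, -1.0, 0.006]]
ft_force: [-0.6, -0.5, 1.0]
finger_gap: 0.0158
```

```bash
python3 - <<'E'
from h import *
c=snap('wrist','wrist12.png')
im=c['frame'][150:290,160:340]
cv2.imwrite('pics/w12z.png',cv2.resize(im[:,:,::-1],None,fx=4,fy=4))
s=r.get_state();print(s['qpos'],s['ft_force'],s['ft_torque'],s['finger_gap'])
E
```

```text
[ 0.0642  0.3356  1.8644 -0.0028  0.9346 -0.2863] [-0.8342 -0.7189  0.5233] [-0.1071  0.2258  0.0706] 0.01562520898246542
```

View pics/w12z.png

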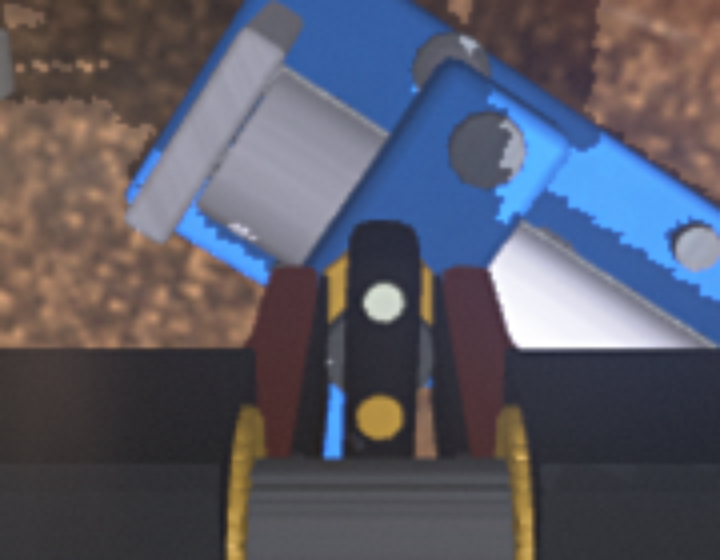

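Emit:
drive_tool:
  motion: [0,0,0,0,0,0,2.6,0,0,0,0,0,0,2.6,0,0,0,0.1,-0.8,0.1,2.6,0,0,0,0,0,0,2.6,0,0,0,0,0,0,0.8,0,0,0,0,0,0,0.8,0,0,0,0,0,0,0.8,0,0,0,0,0,0,0.8]

```text
time_s: 13.55
tcp_pos: [0.4833, 0.0982, 0.136]
tool_rot: [[0.345, 0.005, 0.939], [-0.939, -0.003, 0.345], [0.004, -1.0, 0.004]]
ft_force: [-1.2, -0.2, 0.7]
finger_gap: 0.0097
```

```bash
python3 - <<'E'
from h import *
c=snap('wrist','wrist13.png')
im=c['frame'][150:290,160:340]
cv2.imwrite('pics/w13z.png',cv2.resize(im[:,:,::-1],None,fx=4,fy=4))
s=r.get_state();print(s['qpos'],s['ft_force'],s['ft_torque'],s['finger_gap'])
E
```

```text
[ 0.0625  0.3239  1.8538 -0.0037  0.9588 -0.2876] [-0.9204 -1.0013  1.7377] [-0.1877  0.2797 -0.0896] 0.010077028806883881
```

View pics/w13z.png

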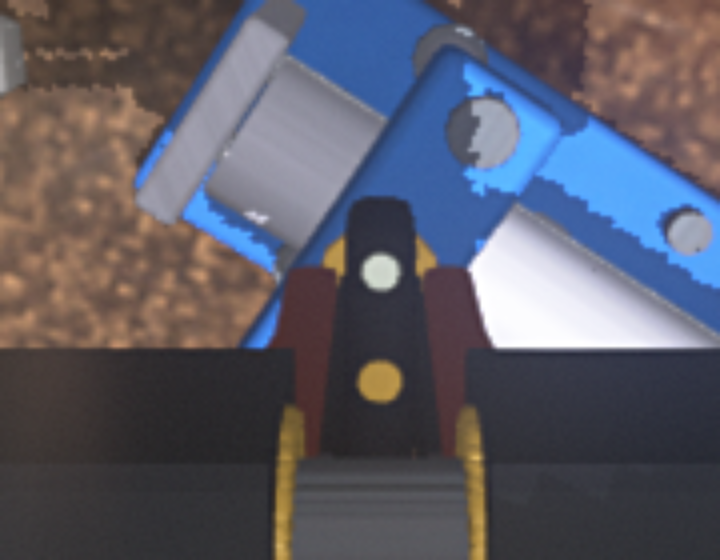

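Emit:
drive_tool:
  motion: [0,0.15,0,0,0,0,0.8,0,0.15,0,0,0,0,0.8,0,0.15,0,0,0,0,0.8]
  grip_force: 25

```text
time_s: 13.98
tcp_pos: [0.483, 0.0981, 0.1358]
tool_rot: [[-0.11, 0.004, 0.994], [-0.994, -0.003, -0.11], [0.003, -1.0, 0.005]]
ft_force: [-1.0, -0.8, 1.5]
finger_gap: 0.0097
```

```bash
python3 - <<'E'
from h import *
c=snap('wrist','wrist14.png')
im=c['frame'][150:290,160:340]
cv2.imwrite('pics/w14z.png',cv2.resize(im[:,:,::-1],None,fx=4,fy=4))
s=r.get_state();print(s['qpos'],s['ft_force'],s['ft_torque'],s['finger_gap'])
R=s['tool_rot'];print('theta',np.arctan2(R[1,0],R[0,0])+.235+np.pi)
E
```

```text
[ 0.0626  0.3242  1.8542 -0.0041  0.959   0.1813] [-0.6489  0.5299  1.1062] [-0.2195  0.3065 -0.0307] 0.009896959180646512
theta 1.6894636151078006
```

View pics/w14z.png

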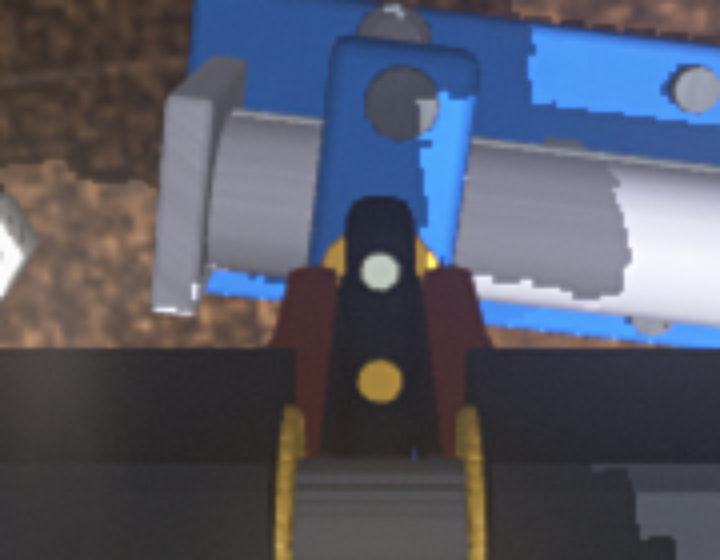

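Emit:
drive_tool:
  motion: [0,0.15,0,0,0.01,0,0.8,0,0.15,0,0,0.01,0,0.8,0,0.15,0,0,0.01,0,0.8,0,0.15,0,0,0.01,0,0.8,0,0.15,0,0,0.01,0,0.8,0,0.15,0,0,0.01,0,0.8,0,0.15,0,0,0.01,0,0.8,0,0.15,0,0,0.01,0,0.8,0,0.15,0,0,0.01,0,0.8]

```text
time_s: 15.15
tcp_pos: [0.482, 0.0987, 0.1349]
tool_rot: [[-0.996, 0.002, 0.085], [-0.085, -0.002, -0.996], [-0.002, -1.0, 0.003]]
ft_force: [-0.8, 0.3, 3.0]
finger_gap: 0.01
```

```bash
cat > st.py <<'E'
from h import *
s=r.get_state();print(s['time_s'],s['qpos'],s['ft_force'],s['ft_torque'],s['finger_gap'])
R=s['tool_rot'];t=np.arctan2(R[1,0],R[0,0])+.235+np.pi;print('theta',(t+1)%(2*np.pi)-1)
E
python3 st.py
```

```text
15.15 [ 0.0635  0.3254  1.8552 -0.0032  0.9588  1.5513] [-0.7632  0.3446  2.9923] [-0.0667  0.4171  0.0965] 0.010025579699615825
theta 0.3198800905821222
```

Emit:
drive_tool:
  motion: [0,0.1,0,0,0.01,0,0.8,0,0.1,0,0,0.01,0,0.8,0,0.06,0,0,0,0,0.8]

```text
time_s: 15.52
tcp_pos: [0.482, 0.099, 0.1347]
tool_rot: [[-0.984, 0.002, -0.176], [0.176, -0.002, -0.984], [-0.002, -1.0, 0.002]]
ft_force: [-1.4, -0.3, 1.7]
finger_gap: 0.01
```

```bash
python3 st.py
```

```text
15.525 [ 0.0639  0.3258  1.8552 -0.0029  0.9588  1.813 ] [-1.3608 -0.3026  1.6849] [-0.0865  0.3761  0.0531] 0.00997970941357591
theta 0.05827664521622644
```

Emit:
drive_tool:
  motion: [0,0.06,0,0,0,0,0.8]

```text
time_s: 15.65
tcp_pos: [0.482, 0.0991, 0.1347]
tool_rot: [[-0.972, 0.002, -0.234], [0.234, -0.002, -0.972], [-0.002, -1.0, 0.002]]
ft_force: [-0.6, 0.5, 1.3]
finger_gap: 0.0098
```

```bash
python3 st.py
```

```text
15.65 [ 0.0639  0.3259  1.8552 -0.0028  0.9588  1.8724] [-0.5822  0.4509  1.2961] [-0.1271  0.3989  0.0909] 0.009811891244120666
theta -0.001029713782781272
```

Emit:
drive_tool:
  motion: [0,0.06,0,0,0,0,0.8]

```text
time_s: 15.78
tcp_pos: [0.482, 0.0991, 0.1347]
tool_rot: [[-0.957, 0.002, -0.29], [0.29, -0.002, -0.957], [-0.003, -1.0, 0.002]]
ft_force: [-0.2, -0.1, 2.4]
finger_gap: 0.0103
```

```bash
python3 st.py; python3 - <<'E'
from h import *
c=snap('wrist','wrist15.png')
E
```

```text
15.775 [ 0.0641  0.3259  1.8551 -0.003   0.9588  1.931 ] [-0.2271 -0.0709  2.4085] [-0.0444  0.3099  0.6397] 0.010302515698086325
theta -0.05929465560207525
```

View pics/wrist15.png

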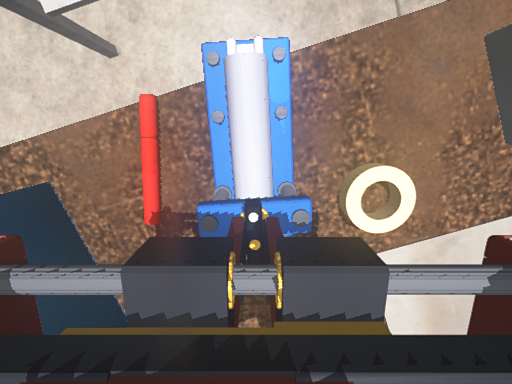

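Emit:
drive_tool:
  motion: [0,0.03,0,0,0,0,0.8,0,0,0,0,0,0,0.8,0,0,0,0,0,0,0.8]

```text
time_s: 16.2
tcp_pos: [0.4822, 0.0991, 0.1347]
tool_rot: [[-0.949, 0.002, -0.316], [0.316, -0.003, -0.949], [-0.003, -1.0, 0.002]]
ft_force: [-0.4, -0.9, 1.9]
finger_gap: 0.0106
```

```bash
python3 st.py
```

```text
16.2 [ 0.0646  0.326   1.8549 -0.0037  0.9587  1.9591] [-0.3725 -0.865   1.8978] [-0.0433  0.3515  0.5945] 0.01060496159671873
theta -0.08657281582197918
```

Emit:
drive_tool:
  motion: [0,-0.15,0,0,-0.01,0,0.8,0,-0.15,0,0,-0.01,0,0.8,0,-0.15,0,0,-0.01,0,0.8,0,-0.15,0,0,-0.01,0,0.8,0,-0.15,0,0,-0.01,0,0.8,0,-0.15,0,0,-0.01,0,0.8,0,-0.15,0,0,-0.01,0,0.8,0,-0.15,0,0,-0.01,0,0.8,0,-0.15,0,0,-0.01,0,0.8,0,-0.15,0,0,-0.01,0,0.8]

```text
time_s: 17.45
tcp_pos: [0.4828, 0.0982, 0.1356]
tool_rot: [[-0.342, 0.003, 0.94], [-0.94, -0.002, -0.342], [0.001, -1.0, 0.003]]
ft_force: [-0.3, -0.4, 2.0]
finger_gap: 0.01
```

```bash
python3 st.py; python3 - <<'E'
from h import *
c=snap('wrist','wrist16.png')
im=c['frame'][150:290,160:340]
cv2.imwrite('pics/w16z.png',cv2.resize(im[:,:,::-1],None,fx=4,fy=4))
E
```

```text
17.45 [ 0.0616  0.3248  1.8538 -0.0021  0.9603  0.4118] [-0.2643 -0.4396  2.0408] [-0.2127  0.2518 -0.0686] 0.009993502182245659
theta 1.4568569454295859
```

View pics/w16z.png

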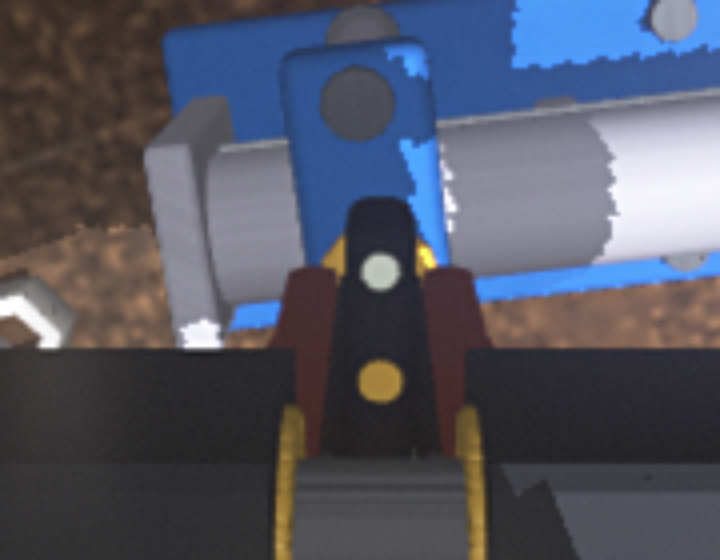

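Bar and pads are aligned, with the white dot at (380,270) and the centre cap at (380,380). The pipe is still against the stop. About 0.12 rad remains.

Emit:
drive_tool:
  motion: [0,-0.08,0,0,0,0,0.8,0,-0.04,0,0,0,0,0.8,0,0,0,0,0,0,0.8,0,0,0,0,0,0,0.8]

```text
time_s: 18.0
tcp_pos: [0.4829, 0.0981, 0.1357]
tool_rot: [[-0.227, 0.003, 0.974], [-0.974, -0.001, -0.227], [0.0, -1.0, 0.003]]
ft_force: [-0.6, 0.3, 1.2]
finger_gap: 0.01
```

```bash
python3 st.py; python3 - <<'E'
from h import *
c=snap('wrist','wrist17.png')
im=c['frame'][130:290,140:350]
cv2.imwrite('pics/w17z.png',cv2.resize(im[:,:,::-1],None,fx=3,fy=3))
for n in['scene','side']:
  c=snap(n,n+'17.png')
  cv2.imwrite(f'pics/{n}17z.png',cv2.resize(c['frame'][130:250,180:330,::-1],None,fx=5,fy=5,interpolation=cv2.INTER_CUBIC))
E
```

```text
18.0 [ 0.0609  0.3247  1.8537 -0.0013  0.9602  0.2911] [-0.633   0.2836  1.2324] [-0.2294  0.2388  0.0319] 0.009970962975814119
theta 1.5763627030507545
```

View pics/w17z.png

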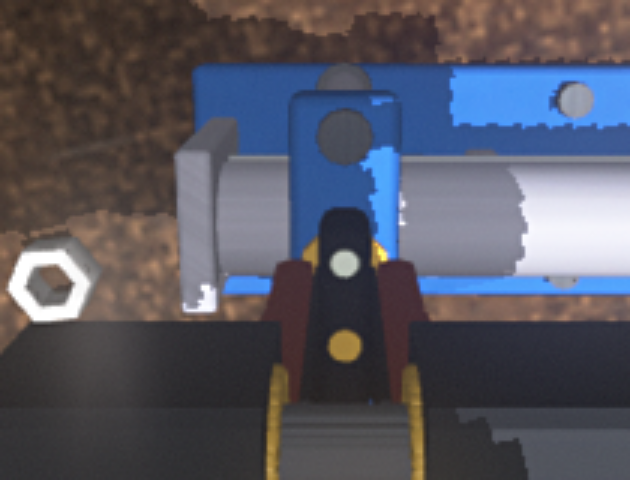

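View pics/scene17z.png

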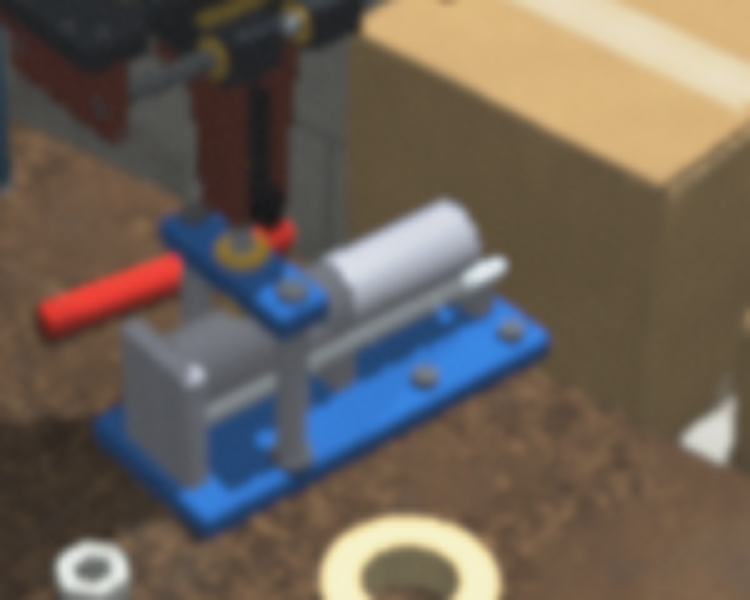

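View pics/side17z.png

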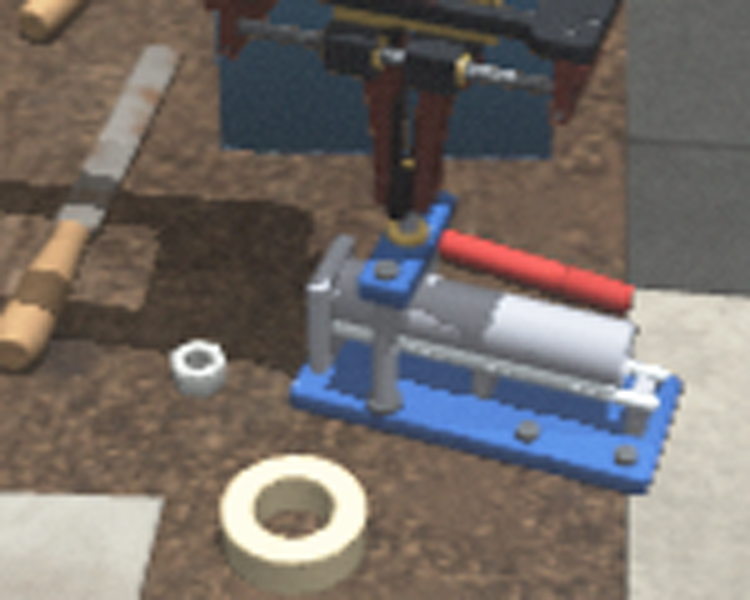

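The pipe is against the stop, the bar is square across the fixture (theta about 1.576), the grip is steady and the bystanders haven't moved. I'm handing in.

```bash
python3 - <<'E'
from h import *
print(r.close_job())
E
```

```text
the job is handed in; nothing more can be done
None
```

I finished the task and handed it in at about 18 s of the 61 s. `close_job` reports no verdict, so the result below rests on my own measurements.

**What I did**
- **Pipe:** I gripped it from above and slid it about 37 mm, until it met the end stop and the wrist force rose to about 8 N.
- **Thumbscrew:** I turned it clockwise in one grip from about 2.15 rad out. At the hard stop the wrist torque jumped to about 0.6 N m, and I held it there for more than 0.2 s. I then backed it off a quarter turn.

**Last checks**
- **Screw angle:** it reads about 1.58 rad, taken from the tool's orientation. The bar looks square across the fixture in the wrist picture.
- **Grip:** the fingers hold the 10 mm bar at 25 N commanded. The grasp point is about 1 cm above the bar's middle.
- **Pipe:** its end looks flush against the stop plate in all three views. I judged this by eye and by the contact force, not by a measured distance.
- **Bystanders:** the tape, marker and nut look unmoved in the pictures. I did not measure them again.

**What went wrong on the way**
- On the first approach to the pipe the arm drifted about 18 mm outward and stopped about 2 cm high, and I did not find out why. I opened the fingers and came down again in small steps.
- The first close on the thumbscrew stopped at a 16 mm opening. The fingers had most likely caught the collar rather than the bar, so I raised the tool 8 mm and gripped again.

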